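# Try the strip-cutter carriages and lock out the one that jams

### The arm

A 7-joint arm with a two-finger parallel gripper is mounted at the origin on the work surface. World frame = base frame: x ahead of the robot, y to its left, z up, the work surface at z = 0. Lengths are in m, angles in rad, forces in N, time in s.
With the tool pointing down it reaches from about 0.35 to 0.9 m from the base axis. Payload 7.2 kg.
Tool frame: the origin (TCP) lies at the very end of the fingers, on their centre line; the grasp point (between the pads) lies 19 mm behind it; z points along the fingers, y is the line along which they close (so a half turn about z gives the same grasp; the last joint's range is limited). The gripper opens to 85 mm and grips with 20 to 120 N. Pads are 22 mm wide; open, the fingers measure 114 mm over their backs; the gripper's body (76 mm by 85 mm) begins 54 mm behind the grasp point. The pads swing forward as they close: fully open they stand 13 mm farther back than shut.
Start: joints at [1.063, 0.411, -0.013, 1.596, 0.006, 1.134, -0.082], TCP at [0.266, -0.566, 0.231] pointing down, gripper open.
Joint ranges: [-2.95, 2.95], [-0.29, 1.99], [-1.47, 1.44], [0.14, 2.54], [-1.03, 4.17], [0.13, 1.85], [-2.86, 2.86]. Speed limits (rad/s): [2.39, 2.39, 3.01, 3.01, 3.14, 3.14, 3.14].

### API

Orientations are given as a unit quaternion [x, y, z, w].
In Python, from plant import ctrl, vision, get_state, job_done gives the robot as it stands (ctrl), with the cameras (vision), the readings as plain functions and the job as plain functions.
- The arm moves only by the shell command python3 jog.py FILE, which reads ROWS from the file FILE. ROWS is a JSON list of rows, 1 to 5 of them, each of 5 numbers: the finger opening in m, then dx, dy, dz in m, then a turn about the tool's z in rad; each row shifts and turns the commanded pose from where the row before left it, along the tool's axes as they then stand; what a row does not reach is not made up. A row lasts 1/12 s, in which the tool goes at most 0.0417 m and 0.125 rad, less where a joint would pass 70% of its speed; a pose out of reach is approached as far as the arm can. The fingers move at their own pace and stop on an object; the grip force is fixed at half the most. Time passes only in rows, so rows that do not move let the fingers close. It prints the time, the measured TCP pose, the force, the opening and the grip force at its end. Input that does not fit is refused with a message, and nothing moves.
- get_state(): the state, without advancing time (a new reading comes with each control period).
- vision.capture(name): name is "scene" or "top" or "wrist"; returns a dict with "frame" (384x512x3 uint8, red, green, blue), "intrinsics" (3x3 intrinsics, pixels), "extrinsics" (4x4, takes a point from camera to world coordinates); the wrist camera has in their place "hand_eye" (4x4, takes a point from camera to tool coordinates, whose origin is the TCP and whose axes are the flange's). Camera axes: x right, y down, z forward; pixel columns grow to the right and rows downward; lengths in m; the calibration is good to about 2 mm. A picture is of the moment at which its call begins: read the wrist's pose just before it. There is no depth.
- job_done(): hands the job in; it is judged then, once.
The state is a dict: "t": time; "qpos": joint angles; "joint_velocities": joint speeds; "effort": joint torques, N m; "position": TCP position; "orientation": TCP orientation; "force": force on the tool from outside, world axes, zero at the start; "ft_torque": the same for the moment, N m; "finger_gap": finger opening in m; "gripper_force": force on a finger pad.
Only numpy, scipy, OpenCV 4.12 (cv2) and the standard library are available. Lean on these libraries where they do the work, as an engineer would, in place of code of your own. Each camera call takes 0.05 s, during which the arm holds its last target. There are 200 camera calls.

### The job

Before the glass class, try each of the three cutter carriages by pushing it from the near end of its rail to the far stop: those that run right through, even if they drag a little, stay fully against the far stop with their red bars parked. One jams solid part-way: to be sure, hold it pressed against the jam with 10 to 15 N for half a second, without ramming anything; then push it back fully home to the near stop and swing its red lock-out bar right across its rail. Leave the flask, tray and brush where they are.

Things in the scene. Friction and masses are not known exactly. Their poses are not given: they have to be found in the camera images.
- board: The strip-cutting board: a fixed wooden board, 300 (its x) by 360 (its y) by 24 mm thick, grey top; origin under its centre on the bench, its +x pointing to the far side of the board, away from the robot. It carries three parallel rails along its x, 105 mm apart in y, all with the board's yaw. Which rail lies where changes.
- rail_a: Aluminium rail A, 200 mm long, 36 wide, 10 high, fixed on the board; origin under its centre, on the board's top (24 mm above the bench). +x runs along the rail to its far stop, z up. Dark steel stop blocks 24 mm high at both ends.
- carriage_a (a joint): Slide of the black carriage on this rail (block 56 long, 44 wide, top 30 mm above the board), m: 0 = against the near stop (plate at x = -60 mm of the rail), 0.12 = at the far stop (x = +60 mm). Starts at 0 to 0.035. A sound one runs through with 1 to 6 N of drag; the jamming one, like them to look at, stops dead somewhere from 0.05 to 0.09 and slides back freely.
- plate_a (a point): Centre of the top edge of the upright blue push plate on this carriage: the plate is 8 mm thick along the rail, 44 mm wide across it, stands 43 mm above the carriage block and its top is 73 mm above the board (97 mm above the bench). Push it with shut fingers from either side, above the block.
- bar_a (a joint): Turn of this rail's red lock-out bar, rad: 0 = parked along the rail, pointing to +x; 1.571 = right across it, pointing to the rail's -y (clockwise from above), at its stop. Upright pivot at x = -12, y = +34 mm of the rail; bar 76 mm long, 10 wide, from 14.5 to 23.5 mm above the board. Turns at about 0.05 N m, stays where left, starts within 0.1.
- peg_a (a point): Centre of the top of the upright red peg on that bar, 12 mm in diameter, 70 mm from the pivot, its top 62.5 mm above the board (86.5 mm above the bench). Push it to swing the bar.
- rail_b: Aluminium rail B, 200 mm long, 36 wide, 10 high, fixed on the board; origin under its centre, on the board's top (24 mm above the bench). +x runs along the rail to its far stop, z up. Dark steel stop blocks 24 mm high at both ends.
- carriage_b (a joint): Slide of the black carriage on this rail (block 56 long, 44 wide, top 30 mm above the board), m: 0 = against the near stop (plate at x = -60 mm of the rail), 0.12 = at the far stop (x = +60 mm). Starts at 0 to 0.035. A sound one runs through with 1 to 6 N of drag; the jamming one, like them to look at, stops dead somewhere from 0.05 to 0.09 and slides back freely.
- plate_b (a point): Centre of the top edge of the upright blue push plate on this carriage: the plate is 8 mm thick along the rail, 44 mm wide across it, stands 43 mm above the carriage block and its top is 73 mm above the board (97 mm above the bench). Push it with shut fingers from either side, above the block.
- bar_b (a joint): Turn of this rail's red lock-out bar, rad: 0 = parked along the rail, pointing to +x; 1.571 = right across it, pointing to the rail's -y (clockwise from above), at its stop. Upright pivot at x = -12, y = +34 mm of the rail; bar 76 mm long, 10 wide, from 14.5 to 23.5 mm above the board. Turns at about 0.05 N m, stays where left, starts within 0.1.
- peg_b (a point): Centre of the top of the upright red peg on that bar, 12 mm in diameter, 70 mm from the pivot, its top 62.5 mm above the board (86.5 mm above the bench). Push it to swing the bar.
- rail_c: Aluminium rail C, 200 mm long, 36 wide, 10 high, fixed on the board; origin under its centre, on the board's top (24 mm above the bench). +x runs along the rail to its far stop, z up. Dark steel stop blocks 24 mm high at both ends.
- carriage_c (a joint): Slide of the black carriage on this rail (block 56 long, 44 wide, top 30 mm above the board), m: 0 = against the near stop (plate at x = -60 mm of the rail), 0.12 = at the far stop (x = +60 mm). Starts at 0 to 0.035. A sound one runs through with 1 to 6 N of drag; the jamming one, like them to look at, stops dead somewhere from 0.05 to 0.09 and slides back freely.
- plate_c (a point): Centre of the top edge of the upright blue push plate on this carriage: the plate is 8 mm thick along the rail, 44 mm wide across it, stands 43 mm above the carriage block and its top is 73 mm above the board (97 mm above the bench). Push it with shut fingers from either side, above the block.
- bar_c (a joint): Turn of this rail's red lock-out bar, rad: 0 = parked along the rail, pointing to +x; 1.571 = right across it, pointing to the rail's -y (clockwise from above), at its stop. Upright pivot at x = -12, y = +34 mm of the rail; bar 76 mm long, 10 wide, from 14.5 to 23.5 mm above the board. Turns at about 0.05 N m, stays where left, starts within 0.1.
- peg_c (a point): Centre of the top of the upright red peg on that bar, 12 mm in diameter, 70 mm from the pivot, its top 62.5 mm above the board (86.5 mm above the bench). Push it to swing the bar.
- flask: Bystander: steel drinking flask, 72 mm in diameter, 200 mm tall, upright; origin at the centre of its underside.
- tray: Bystander: open wooden tray with glass tiles, 120 by 160 by 45 mm; origin at the centre of its underside.
- brush: Bystander: bench brush lying on the bench, about 200 mm long along its x; origin under its middle.

How it is judged:
On the way:
1. the jamming carriage is pressed by the fingers with more than 8 N, standing still part-way along its rail (((value of joint carriage_a between 0.045 and 0.1 m and velocity of joint carriage_a between -0.01 and 0.01 m/s and contact force between the fingers and rail_a above 8 N) or (value of joint carriage_b between 0.045 and 0.1 m and velocity of joint carriage_b between -0.01 and 0.01 m/s and contact force between the fingers and rail_b above 8 N) or (value of joint carriage_c between 0.045 and 0.1 m and velocity of joint carriage_c between -0.01 and 0.01 m/s and contact force between the fingers and rail_c above 8 N))), for 0.1 s.
At the end, for the whole second after the job is handed in: One carriage, the one that jams, is within 6 mm of its near stop with its red bar turned at least 1.4 rad (of 1.57) across its rail; the other two carriages are within 6 mm of their far stops with their bars turned less than 0.2 rad (((value of joint carriage_a below 0.006 m and value of joint bar_a above 1.4 rad and value of joint each of carriage_b, carriage_c above 0.114 m and value of joint each of bar_b, bar_c below 0.2 rad) or (value of joint carriage_b below 0.006 m and value of joint bar_b above 1.4 rad and value of joint each of carriage_a, carriage_c above 0.114 m and value of joint each of bar_a, bar_c below 0.2 rad) or (value of joint carriage_c below 0.006 m and value of joint bar_c above 1.4 rad and value of joint each of carriage_a, carriage_b above 0.114 m and value of joint each of bar_a, bar_b below 0.2 rad))); the robot touches nothing.
It fails at once if the flask is shoved more than 25 mm (distance of flask from where it was at the start of the episode above 0.025 m).
It fails at once if the tray is shoved more than 25 mm (distance of tray from where it was at the start of the episode above 0.025 m).
It fails at once if the brush is shoved more than 25 mm (distance of brush from where it was at the start of the episode above 0.025 m).
It fails at once if the fingers ram a carriage or bar with more than 60 N (contact force between the fingers and rail_a above 60 N or contact force between the fingers and rail_b above 60 N or contact force between the fingers and rail_c above 60 N).
It also fails if it takes over 70 s, if anything falls off the work surface, if the arm or the gripper's body presses on something with over 40 N, if the wrist force passes 120 N, or if a joint passes its speed limit or range.

## Working session

There is one attempt and no reset: what is moved stays moved. The work goes in short steps, Python scripts to look and compute and a shell command to move; the robot and the scene stay as the last step left them, time stands still between calls to the robot, and variables do not carry over. Pictures are saved under pics/ and viewed, at most 10 in all, crops included, and the job is handed in when it is done.

```bash
ls; mkdir -p pics
python3 - <<'E'
from plant import ctrl, vision, get_state, job_done
import cv2,numpy as np
s=get_state();print(s['t'],s['position'],s['orientation'],s['force'],s['finger_gap'])
for n in('top','scene'):
    c=vision.capture(n);cv2.imwrite(f'pics/{n}0.png',c['frame'][...,::-1]);np.savez(f'pics/{n}0.npz',**c);print(c['intrinsics'],c['extrinsics'])
E
```

```text
jog.py
pics
plant.py
0.0 [ 0.26585394 -0.56507744  0.23042622] [ 9.75919533e-01  2.18129254e-01 -2.30065235e-04 -8.00527881e-04] [-0.01048027  0.17091041  0.72220418] 0.08515685962101324
[[379.78429789   0.         253.33838332]
 [  0.         379.78429789 194.55219587]
 [  0.           0.           1.        ]] [[ 0.02037896 -0.99391634  0.10823585  0.47919905]
 [-0.99975793 -0.01936045  0.01045272  0.05124068]
 [-0.00829364 -0.10842266 -0.99407029  1.08306967]
 [ 0.          0.          0.          1.        ]]
[[446.73947847   0.         261.15574907]
 [  0.         446.73947847 185.05595922]
 [  0.           0.           1.        ]] [[-0.5864581   0.51883961 -0.62199063  1.42719916]
 [ 0.80984302  0.36149786 -0.46203202  0.64885927]
 [-0.01487223 -0.77467719 -0.63218199  0.95124383]
 [ 0.          0.          0.          1.        ]]
```

View pics/top0.png

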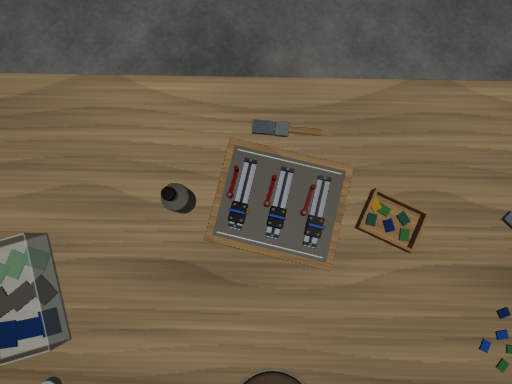

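View pics/scene0.png

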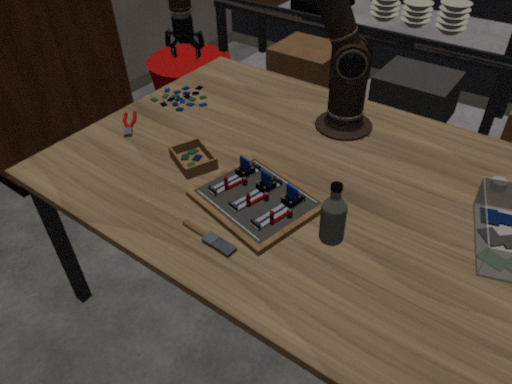

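```bash
cat > h.py <<'E'
import cv2,numpy as np
from plant import ctrl, vision, get_state, job_done
def cast(c,uv,z):
    K,E=c['intrinsics'],c['extrinsics']
    d=E[:3,:3]@np.linalg.inv(K)@np.array([uv[0],uv[1],1.]); o=E[:3,3]
    return o+d*(z-o[2])/d[2]
def blobs(f,kind,roi,amin=8):
    h=cv2.cvtColor(f,cv2.COLOR_RGB2HSV)
    m=cv2.inRange(h,(105,120,60),(130,255,255)) if kind=='blue' else cv2.inRange(h,(0,150,50),(6,255,255))|cv2.inRange(h,(172,150,50),(180,255,255))
    k=np.zeros_like(m);x0,y0,x1,y1=roi;k[y0:y1,x0:x1]=255;m&=k
    n,l,s,c=cv2.connectedComponentsWithStats(m)
    return [(c[i],s[i],np.argwhere(l==i)[:,::-1]) for i in range(1,n) if s[i,4]>=amin]
E
python3 - <<'E'
from h import *
c=np.load('pics/top0.npz');f=c['frame'];roi=(205,135,355,270)
for k,z in(('blue',.097),('red',.0865)):
    for ce,s,p in blobs(f,k,roi):
        r=cv2.minAreaRect(p.astype(np.float32)); print(k,ce.round(1),s,cast(c,ce,z).round(4),[x if np.isscalar(x) else np.round(x,1) for x in r])
h=cv2.cvtColor(f,cv2.COLOR_RGB2HSV)
# grey top
m=cv2.inRange(h,(0,0,60),(180,70,140));k=np.zeros_like(m);k[135:270,205:355]=255;m&=k
m=cv2.morphologyEx(m,cv2.MORPH_OPEN,np.ones((3,3)))
cs=max(cv2.findContours(m,0,2)[0],key=cv2.contourArea);r=cv2.minAreaRect(cs);b=cv2.boxPoints(r)
P=np.array([cast(c,q,.024)[:2] for q in b]);print(P.round(4),P.mean(0))
for i in range(4):
    d=P[(i+1)%4]-P[i];print(np.hypot(*d),np.degrees(np.arctan2(d[1],d[0])))
big=cv2.resize(f[135:270,200:360,::-1],None,fx=5,fy=4.4,interpolation=2);cv2.imwrite('pics/crop.png',cv2.resize(f[135:270,200:360,::-1],None,fx=4.4,fy=4.4,interpolation=2))
E
```

```text
blue [236.5 210.7] [229 208  17   6  48] [0.5435 0.1045 0.097 ] [array([236.8, 210.8]), array([16.5,  2.7]), 14.03624439239502]
blue [277.  216.1] [269 213  17   7  49] [ 0.5315 -0.0009  0.097 ] [array([277. , 216.1]), array([16.5,  2.7]), 14.03624439239502]
blue [316.3 225.6] [309 223  16   6  50] [ 0.5091 -0.1028  0.097 ] [array([316.5, 225.6]), array([15.8,  2.9]), 14.03624439239502]
red [235.5 167.3] [234 166   4   4  14] [0.6598 0.1107 0.0865] [array([235.5, 167.5]), array([3., 3.]), 90.0]
red [232.3 184. ] [227 171  11  27  92] [0.6147 0.1181 0.0865] [array([231.7, 184. ]), array([ 5.5, 26.9]), 12.804265975952148]
red [274.1 176.6] [272 175   5   5  17] [0.6365 0.0077 0.0865] [array([274. , 176.5]), array([4. , 3.6]), 26.56505012512207]
red [269.5 192.7] [264 180  11  27  92] [0.5936 0.0192 0.0865] [array([268.9, 193. ]), array([ 5.3, 26.7]), 13.392498970031738]
red [313.4 185.9] [312 184   4   5  13] [ 0.6137 -0.0965  0.0865] [array([313.3, 185.8]), array([2.8, 3.5]), 45.0]
red [306.9 202.3] [301 189  12  27  88] [ 0.57   -0.0795  0.0865] [array([307.6, 202.4]), array([ 5.9, 26.7]), 21.801406860351562]
[[ 0.481   0.1744]
 [ 0.7392  0.1194]
 [ 0.6657 -0.2008]
 [ 0.412  -0.1384]] [ 0.57449617 -0.01133757]
0.2639618992695439 -12.016050369906889
0.3285331580862187 -102.92972525625265
0.26127086509108455 166.1794146937482
0.3202731304612925 77.55134301915938
```

View pics/crop.png

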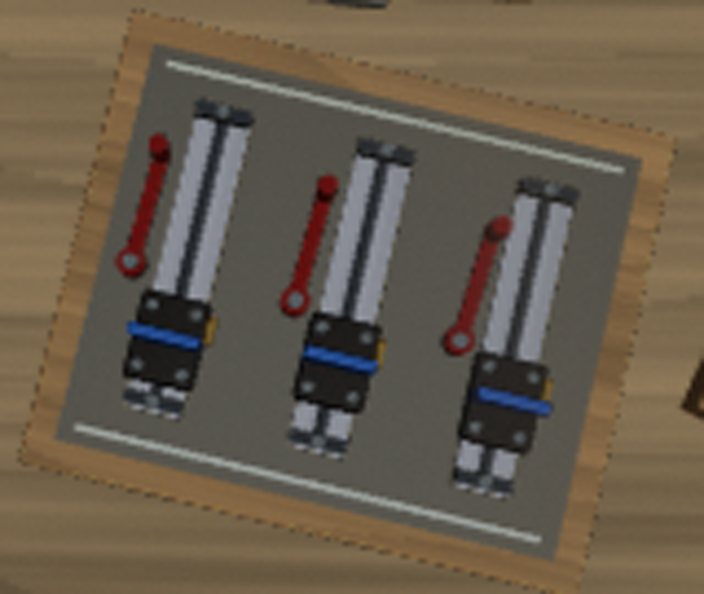

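```bash
cat >> h.py <<'E'
YAW=-0.223
U=np.array([np.cos(YAW),np.sin(YAW)]);V=np.array([-U[1],U[0]])
E
python3 - <<'E'
from h import *
c=np.load('pics/top0.npz')
g=lambda p,z:cast(c,np.array(p)/4.4+[200-.4,135-.4],z)[:2]
for i,(a,b,pv,pl,pg) in enumerate([((222,110),(153,402),(131,261),(.5435,.1045),(.6598,.1107)),((386,150),(318,442),(294,299),(.5315,-.0009),(.6365,.0077)),((547,190),(482,482),(458,340),(.5091,-.1028),(.6137,-.0965))]):
    A,B=g(a,.048),g(b,.048);o=(A+B)/2;d=A-B
    print(i+1,'o',o.round(4),'len',np.hypot(*d).round(4),'yaw',np.arctan2(d[1],d[0]).round(3))
    for n,q in(('pivot',g(pv,.0475)),('plate',pl),('peg',pg)): print(n,((q-o)@U).round(4),((q-o)@V).round(4))
E
echo '[[0,0,0,0,0.125],[0,0,0,0,0.125],[0,0,0,0,0.125],[0,0,0,0,0.125],[0,0,0,0,0.125]]' > m.json && python3 jog.py m.json
```

```text
1 o [0.5971 0.0926] len 0.1881 yaw -0.207
pivot -0.0123 0.0335
plate -0.0549 -0.0002
peg 0.0572 0.0316
2 o [ 0.574  -0.0103] len 0.1873 yaw -0.215
pivot -0.0113 0.0345
plate -0.0435 -0.0003
peg 0.057 0.0313
3 o [ 0.5511 -0.1112] len 0.1862 yaw -0.215
pivot -0.0116 0.0333
plate -0.0428 -0.0011
peg 0.0578 0.0281
t: 0.52
position: [0.2659, -0.5653, 0.2308]
orientation: [0.995, -0.096, -0.0, -0.0]
force: [-0.2, -1.1, -0.4]
finger_gap: 0.0257
gripper_force: 0.0
```

```bash
echo '[[0,0,0,0,0.03],[0,0.008,-0.04,0,0],[0,0.008,-0.04,0,0],[0,0.008,-0.04,0,0],[0,0.008,-0.04,0,0]]' > m.json && python3 jog.py m.json; echo '[[0,0.008,-0.04,0,0],[0,0.008,-0.04,0,0],[0,0.008,-0.04,0,0],[0,0.008,-0.04,0,0],[0,0.008,-0.04,0,0]]' > m.json && python3 jog.py m.json; echo '[[0,0.008,-0.04,0,0],[0,0.008,-0.04,0,0],[0,0.008,-0.04,0,0],[0,0,0,0,0]]' > m.json && python3 jog.py m.json
cat > st.py <<'E'
from h import *
O={1:np.array([.5971,.0926]),2:np.array([.574,-.0103]),3:np.array([.5511,-.1112])}
s=get_state();p=np.array(s['position']);f=np.array(s['force']);q=s['orientation']
print('t',round(s['t'],2),'z',p[2].round(4),'yaw',round(2*np.arctan2(q[1],q[0]),3),'gap',round(s['finger_gap'],4),'F u,v,z',(f[:2]@U).round(1),(f[:2]@V).round(1),f[2].round(1))
for i,o in O.items(): print(i,((p[:2]-o)@U).round(4),((p[:2]-o)@V).round(4))
E
python3 st.py
```

```text
t: 0.93
position: [0.3317, -0.4142, 0.2308]
orientation: [0.994, -0.108, -0.0, -0.0]
force: [0.9, -1.2, -0.3]
finger_gap: 0.0003
gripper_force: 0.0
t: 1.35
position: [0.4135, -0.2272, 0.2312]
orientation: [0.994, -0.107, -0.0, 0.0]
force: [2.1, -0.6, 0.6]
finger_gap: 0.0003
gripper_force: 0.0
t: 1.68
position: [0.4651, -0.1088, 0.2314]
orientation: [0.995, -0.102, 0.001, -0.002]
force: [0.4, -0.3, 0.0]
finger_gap: -0.0001
gripper_force: 0.0
t 1.68 z 0.2314 yaw -0.205 gap -0.0001 F u,v,z 0.5 -0.2 0.0
1 -0.0842 -0.2256
2 -0.0845 -0.1201
3 -0.0845 -0.0166
```

```bash
echo '[[0,0,-0.016,0.04,0.012],[0,0,0,0.04,0],[0,0,0,0.04,0],[0,0,0,0.03,0],[0,0,0,0.009,0]]' > m.json && python3 jog.py m.json; echo '[[0,0,0,0,0],[0,0,0,0,0]]' > m.json && python3 jog.py m.json;python3 st.py; cp st.py /tmp
python3 - <<'E'
from h import *
c=vision.capture('scene');cv2.imwrite('pics/s1.png',cv2.resize(c['frame'][120:280,160:380,::-1],None,fx=3.5,fy=3.5))
E
```

```text
t: 2.1
position: [0.4625, -0.1016, 0.0694]
orientation: [0.994, -0.113, -0.004, -0.0]
force: [-0.7, -0.2, -0.1]
finger_gap: -0.0002
gripper_force: 0.0
t: 2.27
position: [0.4661, -0.1022, 0.0742]
orientation: [0.994, -0.113, -0.0, -0.0]
force: [0.6, -0.9, 0.3]
finger_gap: 0.0
gripper_force: 0.0
t 2.27 z 0.0742 yaw -0.227 gap 0.0 F u,v,z 0.8 -0.8 0.3
1 -0.0847 -0.2189
2 -0.085 -0.1135
3 -0.0849 -0.01
```

View pics/s1.png

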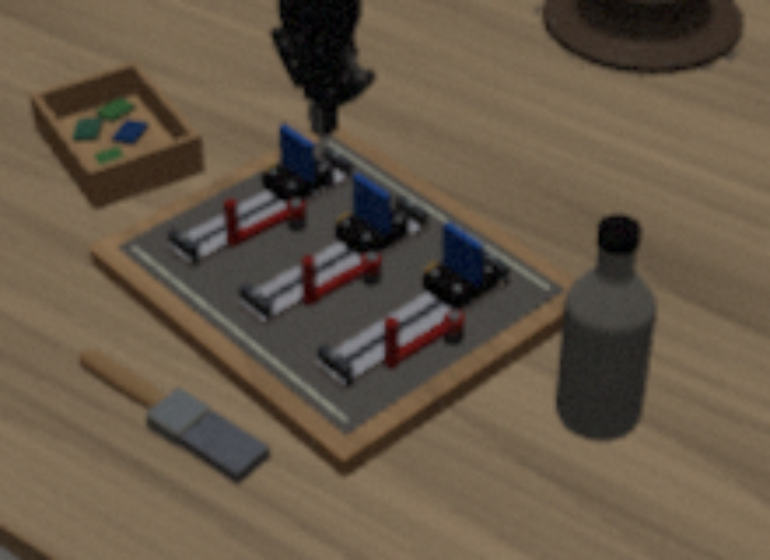

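```bash
echo '[[0,0.005,-0.005,0,0],[0,0.005,0,0,0],[0,0.005,0,0,0],[0,0.005,0,0,0],[0,0,0,0,0]]' > m.json && python3 jog.py m.json|grep force:; python3 st.py;  echo '[[0,0.005,0,0,0],[0,0.005,0,0,0],[0,0.005,0,0,0],[0,0.005,0,0,0],[0,0,0,0,0]]' > m.json && python3 jog.py m.json|grep force:; python3 st.py
```

```text
force: [0.6, -0.8, -0.2]
gripper_force: 0.0
t 2.73 z 0.0742 yaw -0.227 gap 0.0004 F u,v,z 0.8 -0.7 -0.2
1 -0.0634 -0.2139
2 -0.0636 -0.1084
3 -0.0636 -0.005
force: [0.4, -0.8, -0.3]
gripper_force: 0.0
t 3.15 z 0.0736 yaw -0.227 gap 0.0001 F u,v,z 0.6 -0.7 -0.3
1 -0.0439 -0.214
2 -0.0442 -0.1085
3 -0.0441 -0.0051
```

```bash
echo '[[0,0.004,0,0,0],[0,0.004,0,0,0]]' > m.json && python3 jog.py m.json|grep ^force:; echo '[[0,0.004,0,0,0],[0,0.004,0,0,0]]' > m.json && python3 jog.py m.json|grep ^force:; python3 st.py
python3 - <<'E'
from h import *
c=vision.capture('scene');cv2.imwrite('pics/s2.png',cv2.resize(c['frame'][120:280,160:380,::-1],None,fx=3.5,fy=3.5))
E
```

```text
force: [-1.8, -0.2, -0.6]
force: [-1.9, 0.5, -1.9]
t 3.48 z 0.0734 yaw -0.227 gap 0.0001 F u,v,z -1.9 0.0 -1.9
1 -0.029 -0.214
2 -0.0292 -0.1085
3 -0.0292 -0.0051
```

View pics/s2.png

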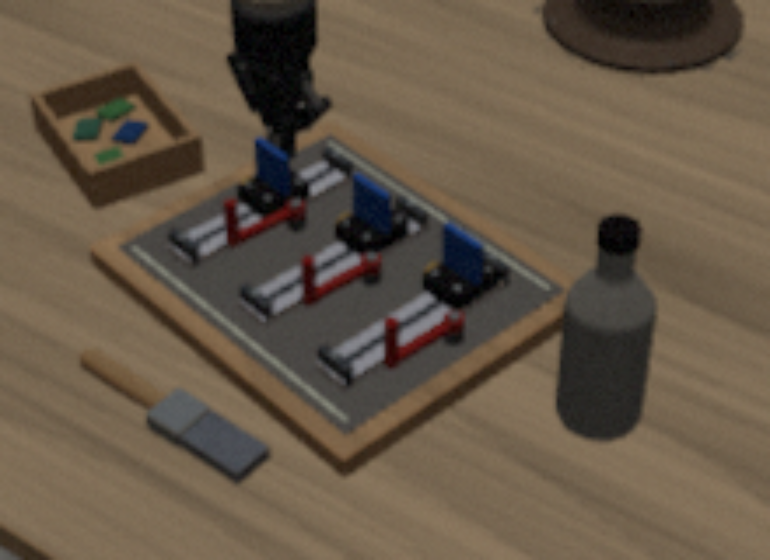

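```bash
echo '[[0,0.003,0,0,0],[0,0.003,0,0,0],[0,0.003,0,0,0]]' > m.json && python3 jog.py m.json|grep ^force:; python3 st.py|sed '2,3d'
```

```text
force: [-1.2, 1.4, -0.3]
t 3.78 z 0.0736 yaw -0.227 gap -0.0001 F u,v,z -1.4 1.1 -0.3
3 -0.0202 -0.0051
```

```bash
echo '[[0,0.003,0,0,0],[0,0.003,0,0,0],[0,0.003,0,0,0]]' > m.json && python3 jog.py m.json|grep ^force:; python3 st.py|sed '2,3d'
```

```text
force: [-13.2, 4.6, 10.9]
t 4.03 z 0.0734 yaw -0.227 gap -0.0 F u,v,z -13.8 1.5 10.9
3 -0.0124 -0.0051
```

```bash
echo '[[0,0.003,0,0,0],[0,0.003,0,0,0],[0,0.003,0,0,0]]' > m.json && python3 jog.py m.json|grep ^force:; python3 st.py|sed '2,3d'
```

```text
force: [-36.7, 9.5, 24.1]
t 4.28 z 0.0724 yaw -0.227 gap 0.0001 F u,v,z -37.9 1.1 24.1
3 -0.0118 -0.0052
```

The right-hand carriage has stopped dead at about q = 0.063. I'll ease off to the 10–15 N hold.

```bash
echo '[[0,-0.0095,0,0,0],[0,0,0,0,0],[0,0,0,0,0]]' > m.json && python3 jog.py m.json|grep ^force:; python3 st.py|sed '2,3d'
```

```text
force: [-5.8, 1.0, 3.2]
t 4.53 z 0.0735 yaw -0.227 gap -0.0003 F u,v,z -5.9 -0.3 3.2
3 -0.0127 -0.0054
```

```bash
echo '[[0,0.002,0,0,0],[0,0,0,0,0],[0,0,0,0,0]]' > m.json && python3 jog.py m.json|grep ^force:; python3 st.py|sed '2,3d'
```

```text
force: [-13.1, 2.9, 10.3]
t 4.78 z 0.0734 yaw -0.227 gap -0.0003 F u,v,z -13.5 -0.1 10.3
3 -0.0125 -0.0054
```

```bash
echo '[[0,-0.0005,0,0,0],[0,0,0,0,0],[0,0,0,0,0],[0,0,0,0,0],[0,0,0,0,0]]' > m.json && python3 jog.py m.json|grep ^force:; echo '[[0,0,0,0,0],[0,0,0,0,0],[0,0,0,0,0],[0,0,0,0,0],[0,0,0,0,0]]' > m.json && python3 jog.py m.json|grep ^force:;python3 st.py|sed '2,3d'
```

```text
force: [-10.3, 2.4, 7.1]
force: [-11.4, 3.1, 7.9]
t 5.62 z 0.0734 yaw -0.227 gap 0.0001 F u,v,z -11.8 0.5 7.9
3 -0.0125 -0.0054
```

```bash
echo '[[0,-0.015,0,0,0],[0,0,0,-0.03,0],[0,0,0,-0.025,0],[0,0.035,0,0,0],[0,0.035,0,0,0]]' > m.json && python3 jog.py m.json|grep ^force:; echo '[[0,0,0,0,0],[0,0,0,0,0],[0,0,0,0.025,0],[0,0,0,0.026,0],[0,0,0,0,0]]' > m.json && python3 jog.py m.json|grep ^force:; python3 st.py|sed '2,3d'
```

```text
force: [0.7, 0.4, 0.5]
force: [-0.9, 0.8, -0.5]
t 6.45 z 0.0733 yaw -0.227 gap -0.0002 F u,v,z -1.1 0.5 -0.5
3 0.0414 -0.0058
```

```bash
for i in 1; do echo '[[0,-0.006,0,0,0],[0,-0.006,0,0,0],[0,-0.006,0,0,0],[0,-0.006,0,0,0],[0,-0.006,0,0,0]]' > m.json && python3 jog.py m.json|grep ^force:; done; echo '[[0,-0.006,0,0,0],[0,-0.006,0,0,0],[0,-0.006,0,0,0],[0,-0.006,0,0,0],[0,-0.006,0,0,0]]' > m.json && python3 jog.py m.json|grep ^force:; echo '[[0,-0.004,0,0,0],[0,-0.004,0,0,0],[0,-0.004,0,0,0]]' > m.json && python3 jog.py m.json|grep ^force:; python3 st.py|sed '2,3d'
```

```text
force: [1.3, 0.6, 1.2]
force: [2.3, 0.4, 0.9]
force: [0.9, -0.8, 1.4]
t 7.53 z 0.0776 yaw -0.227 gap 0.0004 F u,v,z 1.1 -0.5 1.4
3 -0.0277 -0.0053
```

```bash
echo '[[0,-0.003,0,0,0],[0,-0.003,0,0,0],[0,-0.003,0,0,0]]' > m.json && python3 jog.py m.json|grep ^force:; python3 st.py|sed '2,3d'
```

```text
force: [1.6, -2.0, 0.2]
t 7.78 z 0.0775 yaw -0.227 gap -0.0 F u,v,z 2.0 -1.6 0.2
3 -0.0366 -0.0052
```

```bash
echo '[[0,-0.003,0,0,0],[0,-0.003,0,0,0],[0,-0.003,0,0,0]]' > m.json && python3 jog.py m.json|grep ^force:; python3 st.py|sed '2,3d'
```

```text
force: [0.6, -0.1, -0.0]
t 8.03 z 0.0775 yaw -0.227 gap 0.0001 F u,v,z 0.6 0.0 -0.0
3 -0.0457 -0.0051
```

```bash
echo '[[0,-0.003,0,0,0],[0,-0.002,0,0,0],[0,0,0,0,0]]' > m.json && python3 jog.py m.json|grep ^force:; python3 st.py|sed '2,3d'
```

```text
force: [14.0, -4.9, -11.0]
t 8.28 z 0.0783 yaw -0.227 gap 0.0001 F u,v,z 14.7 -1.7 -11.0
3 -0.046 -0.0048
```

Home stop reached (tool stops at -0.046, 14.7 N). Next I swing the bar on this rail.

```bash
echo '[[0,0.015,0,0,0],[0,0,0,-0.04,0],[0,0.03,-0.025,0,0],[0,0.03,-0.025,0,0],[0,0.03,-0.025,0,0]]' > m.json && python3 jog.py m.json|grep ^force:; echo '[[0,0,0,0,0],[0,0,0,0,0]]' > m.json && python3 jog.py m.json|grep ^force:; python3 st.py|sed '2,3d'
python3 - <<'E'
from h import *
from st import O
c=vision.capture('top');f=c['frame']
for k,z in(('blue',.097),('red',.0865)):
    for ce,s,p in blobs(f,k,(205,135,355,270)):
        q=cast(c,ce,z)[:2];print(k,s[4],*[((q-O[i])@D).round(4) for i in (3,) for D in (U,V)])
E
```

```text
force: [1.4, 0.1, -0.1]
force: [-0.9, -0.2, -0.4]
t 8.87 z 0.1167 yaw -0.224 gap -0.0004 F u,v,z -0.9 -0.4 -0.4
3 0.0551 0.0721
t 8.87 z 0.1167 yaw -0.224 gap -0.0004 F u,v,z -0.9 -0.4 -0.4
1 0.0553 -0.1368
2 0.055 -0.0313
3 0.0551 0.0721
blue 53 -0.0552 0.2076
blue 52 -0.0436 0.1034
blue 8 -0.0595 0.0174
red 111 0.0178 0.238
red 110 0.02 0.1364
red 21 -0.0143 0.0388
```

```bash
echo '[[0,0,0,0.027,0],[0,0,0,0.026,0],[0,0,0.008,0,0],[0,0,0.008,0,0],[0,0,0.008,0,0]]' > m.json && python3 jog.py m.json|grep ^force:; echo '[[0,0,0.008,0,0],[0,0,0.008,0,0],[0,-0.003,0.009,0,0],[0,-0.003,0.009,0,0]]' > m.json && python3 jog.py m.json|grep ^force:; echo '[[0,-0.004,0.008,0,0],[0,-0.005,0.007,0,0],[0,-0.005,0.005,0,0],[0,0,0,0,0]]' > m.json && python3 jog.py m.json|grep ^force:; python3 st.py|sed '2,3d'
```

```text
force: [-0.1, 0.7, -0.2]
force: [-0.8, 3.5, 1.2]
force: [-0.5, -0.3, -0.1]
t 10.0 z 0.0646 yaw -0.229 gap 0.0002 F u,v,z -0.4 -0.4 -0.1
3 0.0337 -0.0105
```

```bash
echo '[[0,0.02,0,0,0],[0,0,0.026,0,0],[0,-0.01,0,0,0],[0,-0.01,0,0,0],[0,-0.006,0,0,0]]' > m.json && python3 jog.py m.json|grep ^force:; python3 st.py|sed '2,3d'; echo '[[0,-0.004,0,0,0],[0,-0.004,0,0,0],[0,-0.004,0,0,0]]' > m.json && python3 jog.py m.json|grep ^force:; python3 st.py|sed '2,3d'
```

```text
force: [5.7, -19.4, -6.4]
t 10.42 z 0.0651 yaw -0.23 gap -0.0 F u,v,z 9.9 -17.6 -6.4
3 0.0306 -0.0401
force: [3.7, -26.2, -5.1]
t 10.67 z 0.0651 yaw -0.233 gap -0.0003 F u,v,z 9.4 -24.7 -5.1
3 0.0192 -0.0441
```

```bash
echo '[[0,-0.003,0,0,0],[0,-0.003,0,0,0]]' > m.json && python3 jog.py m.json|grep ^force:; python3 st.py|sed '2,3d'
```

```text
force: [0.5, -29.5, -4.3]
t 10.83 z 0.065 yaw -0.234 gap 0.0005 F u,v,z 7.0 -28.7 -4.3
3 0.0128 -0.0456
```

```bash
echo '[[0,0,0.01,0,0],[0,0.02,0.01,0,0],[0,0,0,-0.04,0],[0,0,0.03,-0.04,0],[0,0,0.03,-0.02,0]]' > m.json && python3 jog.py m.json|grep ^force:; python3 st.py|sed '2,3d'
python3 - <<'E'
from h import *
c=vision.capture('scene');d=vision.capture('top');cv2.imwrite('pics/s3.png',np.hstack([cv2.resize(c['frame'][120:260,180:340,::-1],(480,420)),cv2.resize(d['frame'][150:265,275:360,::-1],(310,420))]))
E
```

```text
force: [0.6, -0.6, 0.3]
t 11.25 z 0.1605 yaw -0.223 gap -0.0 F u,v,z 0.7 -0.5 0.3
3 0.032 -0.1075
```

View pics/s3.png

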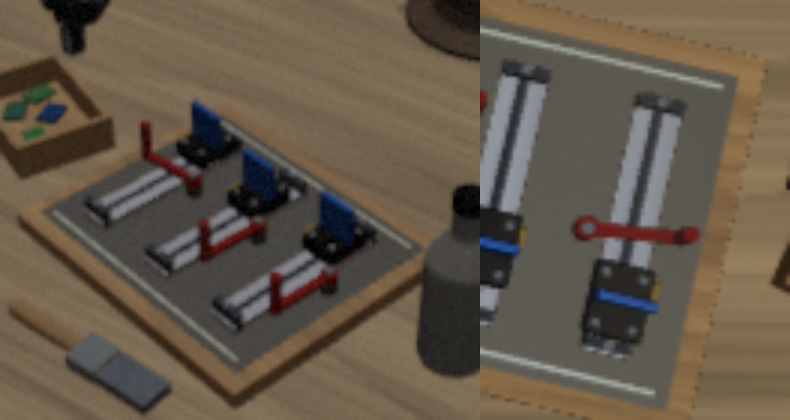

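Run:
```python
from h import *
from st import O
c=vision.capture('top');f=c['frame']
for k,z in(('blue',.097),('red',.0865)):
    for ce,s,p in blobs(f,k,(205,135,355,270)):
        q=cast(c,ce,z)[:2];print(k,s[4],*[((q-O[3])@D).round(4) for D in (U,V)])
        if k=='red' and s[4]>60 or s[2]>20:
            j=p[np.argsort(p[:,0])][-10:].mean(0);q=cast(c,j,.0865)[:2];print('  right end',((q-O[3])@U).round(4),((q-O[3])@V).round(4))
```

```text
t 11.35 z 0.162 yaw -0.234 gap 0.0003 F u,v,z 0.9 0.0 -0.1
1 0.0326 -0.3252
2 0.0324 -0.2198
3 0.0324 -0.1163
blue 48 -0.0552 0.2086
blue 50 -0.0436 0.1036
blue 52 -0.0596 -0.0007
red 14 0.0569 0.2404
red 92 0.0113 0.2377
  right end 0.0384 0.2343
red 17 0.057 0.1349
red 91 0.0123 0.1366
  right end 0.0377 0.1331
red 93 -0.0118 0.0089
  right end -0.0071 -0.0238
red 17 -0.0022 -0.0357
```

```bash
echo '[[0,0.005,-0.04,0,0],[0,0.005,-0.04,0,0],[0,0,0,0.04,0],[0,0,0,0.04,0],[0,0,0,0.016,0]]' > m.json && python3 jog.py m.json|grep ^force:; echo '[[0,0,0,0,0],[0,-0.008,0,0,0],[0,-0.008,0,0,0]]' > m.json && python3 jog.py m.json|grep ^force:; python3 st.py|sed '2,3d'
```

```text
force: [-1.2, -0.1, -1.2]
force: [0.1, -1.2, 0.0]
t 12.07 z 0.0628 yaw -0.227 gap -0.0003 F u,v,z 0.3 -1.2 0.0
3 0.0248 -0.0289
```

```bash
echo '[[0,-0.004,0,0,0],[0,-0.004,0,0,0],[0,-0.003,0,0,0]]' > m.json && python3 jog.py m.json|grep ^force:; python3 st.py|sed '2,3d'
```

```text
force: [0.3, 0.4, -0.5]
t 12.32 z 0.0634 yaw -0.227 gap -0.0001 F u,v,z 0.2 0.4 -0.5
3 0.0137 -0.0294
```

```bash
echo '[[0,-0.003,0,0,0],[0,-0.003,0,0,0],[0,-0.002,0,0,0]]' > m.json && python3 jog.py m.json|grep ^force:; python3 st.py|sed '2,3d'
```

```text
force: [-0.5, -0.7, 0.7]
t 12.57 z 0.0624 yaw -0.227 gap 0.0005 F u,v,z -0.3 -0.8 0.7
3 0.0057 -0.0294
```

```bash
echo '[[0,-0.002,0,0,0],[0,-0.002,0,0,0]]' > m.json && python3 jog.py m.json|grep ^force:; python3 st.py|sed '2,3d'
```

```text
force: [9.4, -2.6, -4.4]
t 12.73 z 0.0626 yaw -0.227 gap -0.0002 F u,v,z 9.7 -0.5 -4.4
3 0.0037 -0.0293
```

```bash
echo '[[0,0.015,0,0,0],[0,0,0,-0.04,0],[0,0,0,-0.04,0],[0,-0.02,-0.03,0,0],[0,-0.02,-0.03,0,0]]' > m.json && python3 jog.py m.json|grep ^force:; echo '[[0,-0.02,-0.03,0,0],[0,-0.02,-0.035,0,0],[0,-0.02,0,0,0],[0,0,0,0,0]]' > m.json && python3 jog.py m.json|grep ^force:; python3 st.py
python3 - <<'E'
from h import *
from st import O
c=vision.capture('top');f=c['frame']
for k,z in(('blue',.097),('red',.0865)):
    for ce,s,p in blobs(f,k,(205,135,355,270)):
        q=cast(c,ce,z)[:2];print(k,s[4],*[((q-O[3])@D).round(4) for D in (U,V)])
E
```

```text
force: [-0.4, 1.0, -0.3]
force: [-0.5, -0.6, 0.6]
t 13.48 z 0.1415 yaw -0.221 gap 0.0 F u,v,z -0.4 -0.7 0.6
1 -0.0871 -0.1103
2 -0.0873 -0.0048
3 -0.0873 0.0986
t 13.48 z 0.1415 yaw -0.221 gap 0.0 F u,v,z -0.4 -0.7 0.6
1 -0.0871 -0.1103
2 -0.0873 -0.0048
3 -0.0873 0.0986
blue 51 -0.0552 0.2081
red 14 0.0569 0.2404
red 92 0.0107 0.2376
red 18 0.0567 0.1348
red 84 0.0159 0.1364
red 18 -0.0147 -0.0199
red 18 -0.0121 -0.0359
```

```bash
echo '[[0,0,0,0.035,0],[0,0,0,0.034,0],[0,0.01,0,0,0],[0,0.008,0,0,0],[0,0.005,0,0,0]]' > m.json && python3 jog.py m.json|grep ^force:; echo '[[0,0.005,0,0,0],[0,0.005,0,0,0],[0,0.005,0,0,0],[0,0.005,0,0,0],[0,0.005,0,0,0]]' > m.json && python3 jog.py m.json|grep ^force:;python3 st.py
```

```text
force: [-1.5, -0.3, -1.6]
force: [-2.8, 0.7, 1.7]
t 14.37 z 0.0737 yaw -0.227 gap 0.0002 F u,v,z -2.9 0.1 1.7
1 -0.0338 -0.1129
2 -0.034 -0.0075
3 -0.034 0.096
```

```bash
echo '[[0,0.005,0,0,0],[0,0.005,0,0,0],[0,0.005,0,0,0],[0,0.005,0,0,0]]' > m.json && python3 jog.py m.json|grep ^force:;python3 st.py|sed '2d;4d'
```

```text
force: [-2.2, 2.0, 2.3]
t 14.7 z 0.073 yaw -0.227 gap -0.0001 F u,v,z -2.5 1.5 2.3
2 -0.0144 -0.0075
```

```bash
echo '[[0,0.005,0,0,0],[0,0.005,0,0,0],[0,0.005,0,0,0],[0,0.005,0,0,0]]' > m.json && python3 jog.py m.json|grep ^force:;python3 st.py|sed '2d;4d'
```

```text
force: [-2.1, 2.0, 0.2]
t 15.03 z 0.0728 yaw -0.227 gap 0.0001 F u,v,z -2.5 1.5 0.2
2 0.0055 -0.0075
```

```bash
echo '[[0,0.005,0,0,0],[0,0.005,0,0,0],[0,0.005,0,0,0],[0,0.005,0,0,0]]' > m.json && python3 jog.py m.json|grep ^force:;python3 st.py|sed '2d;4d'
```

```text
force: [-2.2, 2.1, 0.7]
t 15.37 z 0.0729 yaw -0.227 gap 0.0002 F u,v,z -2.6 1.6 0.7
2 0.0255 -0.0077
```

```bash
echo '[[0,0.004,0,0,0],[0,0.004,0,0,0],[0,0.003,0,0,0]]' > m.json && python3 jog.py m.json|grep ^force:;python3 st.py|sed '2d;4d'
```

```text
force: [-1.8, 1.7, -0.2]
t 15.62 z 0.0728 yaw -0.227 gap 0.0001 F u,v,z -2.1 1.2 -0.2
2 0.0365 -0.0079
```

```bash
echo '[[0,0.003,0,0,0],[0,0.003,0,0,0]]' > m.json && python3 jog.py m.json|grep ^force:;python3 st.py|sed '2d;4d'
```

```text
force: [-1.5, 3.2, -0.4]
t 15.78 z 0.0729 yaw -0.227 gap 0.0001 F u,v,z -2.2 2.8 -0.4
2 0.0422 -0.0079
```

```bash
echo '[[0,0.003,0,0,0],[0,0.003,0,0,0]]' > m.json && python3 jog.py m.json|grep ^force:;python3 st.py|sed '2d;4d'
```

```text
force: [-24.9, 6.1, 20.3]
t 15.95 z 0.0727 yaw -0.227 gap -0.0001 F u,v,z -25.6 0.5 20.3
2 0.0442 -0.0079
```

```bash
echo '[[0,0.002,0,0,0],[0,0,0,0,0]]' > m.json && python3 jog.py m.json|grep ^force:;python3 st.py|sed '2d;4d'
```

```text
force: [-24.5, 5.9, 18.3]
t 16.12 z 0.0727 yaw -0.226 gap 0.0 F u,v,z -25.2 0.3 18.3
2 0.0441 -0.0079
```

```bash
echo '[[0,-0.015,0,0,0],[0,0,0,-0.035,0],[0,0,0,-0.035,0],[0,-0.033,-0.022,0,0],[0,-0.033,-0.022,0,0]]' > m.json && python3 jog.py m.json|grep ^force:; echo '[[0,-0.033,-0.022,0,0],[0,-0.03,-0.022,0,0],[0,0,-0.022,0,0],[0,0,0,0,0],[0,0,0,0,0]]' > m.json && python3 jog.py m.json|grep ^force:; python3 st.py
```

```text
force: [-0.5, 2.3, -1.1]
force: [0.0, -0.9, -0.4]
t 16.95 z 0.1436 yaw -0.225 gap -0.0 F u,v,z 0.2 -0.9 -0.4
1 -0.0925 -0.0018
2 -0.0928 0.1037
3 -0.0928 0.2071
```

```bash
echo '[[0,0,0.004,0.035,0],[0,0,0,0.035,0],[0,0.007,0,0,0],[0,0.007,0,0,0],[0,0.005,0,0,0]]' > m.json && python3 jog.py m.json|grep ^force:; echo '[[0,0.005,0,0,0],[0,0.005,0,0,0],[0,0.005,0,0,0],[0,0.005,0,0,0]]' > m.json && python3 jog.py m.json|grep ^force:;python3 st.py|sed '3,4d'
```

```text
force: [-0.2, -0.0, -0.1]
force: [-4.3, -0.0, 2.9]
t 17.7 z 0.0739 yaw -0.227 gap -0.0001 F u,v,z -4.2 -1.0 2.9
1 -0.0536 -0.0068
```

```bash
echo '[[0,0.005,0,0,0],[0,0.005,0,0,0],[0,0.005,0,0,0],[0,0.005,0,0,0]]' > m.json && python3 jog.py m.json|grep ^force:;python3 st.py|sed '3,4d'
```

```text
force: [-4.2, 1.6, 3.1]
t 18.03 z 0.0731 yaw -0.227 gap -0.0001 F u,v,z -4.5 0.6 3.1
1 -0.0338 -0.0066
```

```bash
echo '[[0,0.005,0,0,0],[0,0.005,0,0,0],[0,0.005,0,0,0],[0,0.005,0,0,0]]' > m.json && python3 jog.py m.json|grep ^force:;python3 st.py|sed '3,4d'
```

```text
force: [-3.4, 3.1, 2.5]
t 18.37 z 0.0729 yaw -0.227 gap 0.0002 F u,v,z -4.0 2.2 2.5
1 -0.0138 -0.0067
```

```bash
echo '[[0,0.005,0,0,0],[0,0.005,0,0,0],[0,0.005,0,0,0],[0,0.005,0,0,0]]' > m.json && python3 jog.py m.json|grep ^force:;python3 st.py|sed '3,4d'
```

```text
force: [-3.8, 3.4, 1.5]
t 18.7 z 0.0728 yaw -0.227 gap 0.0001 F u,v,z -4.5 2.5 1.5
1 0.0061 -0.0068
```

```bash
echo '[[0,0.005,0,0,0],[0,0.005,0,0,0],[0,0.005,0,0,0],[0,0.005,0,0,0]]' > m.json && python3 jog.py m.json|grep ^force:;python3 st.py|sed '3,4d'
```

```text
force: [-3.4, 4.1, 2.0]
t 19.03 z 0.0728 yaw -0.227 gap 0.0 F u,v,z -4.2 3.3 2.0
1 0.026 -0.0069
```

```bash
echo '[[0,0.005,0,0,0],[0,0.004,0,0,0]]' > m.json && python3 jog.py m.json|grep ^force:;python3 st.py|sed '3,4d'
```

```text
force: [-3.6, 3.9, 2.3]
t 19.2 z 0.0728 yaw -0.227 gap -0.0002 F u,v,z -4.3 3.0 2.3
1 0.0351 -0.007
```

```bash
echo '[[0,0.003,0,0,0],[0,0.003,0,0,0],[0,0.002,0,0,0]]' > m.json && python3 jog.py m.json|grep ^force:;python3 st.py|sed '3,4d'
```

```text
force: [-3.7, 3.9, 1.6]
t 19.45 z 0.0727 yaw -0.227 gap 0.0002 F u,v,z -4.5 3.0 1.6
1 0.0429 -0.0072
```

```bash
echo '[[0,0.003,0,0,0],[0,0,0,0,0]]' > m.json && python3 jog.py m.json|grep ^force:;python3 st.py|sed '3,4d'
```

```text
force: [-12.0, 3.9, 7.5]
t 19.62 z 0.0727 yaw -0.227 gap 0.0004 F u,v,z -12.5 1.1 7.5
1 0.0436 -0.0071
```

```bash
echo '[[0,0.002,0,0,0],[0,0,0,0,0],[0,-0.015,0,0,0],[0,0,0,-0.04,0],[0,0,0,-0.04,0]]' > m.json && python3 jog.py m.json|grep ^force:; echo '[[0,-0.04,0,-0.01,0],[0,-0.04,0,0,0],[0,-0.04,0,0,0],[0,-0.04,0,0,0],[0,0,0,0,0]]' > m.json && python3 jog.py m.json|grep ^force:;python3 st.py|sed '3,4d'
python3 - <<'E'
from h import *
from st import O
c=vision.capture('top');f=c['frame']
for k,z in(('blue',.097),('red',.0865)):
    for ce,s,p in blobs(f,k,(205,135,355,270)):
        q=cast(c,ce,z)[:2];print(k,s[4],*[((q-O[3])@D).round(4) for D in (U,V)])
cv2.imwrite('pics/end.png',cv2.resize(f[110:275,160:440,::-1],None,fx=2.8,fy=2.8))
E
```

```text
force: [1.3, -0.2, 0.4]
force: [-0.4, 0.4, -0.4]
t 20.45 z 0.1626 yaw -0.224 gap -0.0001 F u,v,z -0.5 0.3 -0.4
1 -0.1337 -0.0079
t 20.45 z 0.1626 yaw -0.224 gap -0.0001 F u,v,z -0.5 0.3 -0.4
1 -0.1337 -0.0079
2 -0.1339 0.0975
3 -0.1339 0.201
blue 51 0.0593 0.2081
blue 49 0.0599 0.105
blue 52 -0.0596 -0.0007
red 14 0.0569 0.2404
red 90 0.0113 0.2378
red 18 0.0567 0.1348
red 92 0.0126 0.1366
red 91 -0.0153 0.009
red 15 -0.0119 -0.0362
```

View pics/end.png

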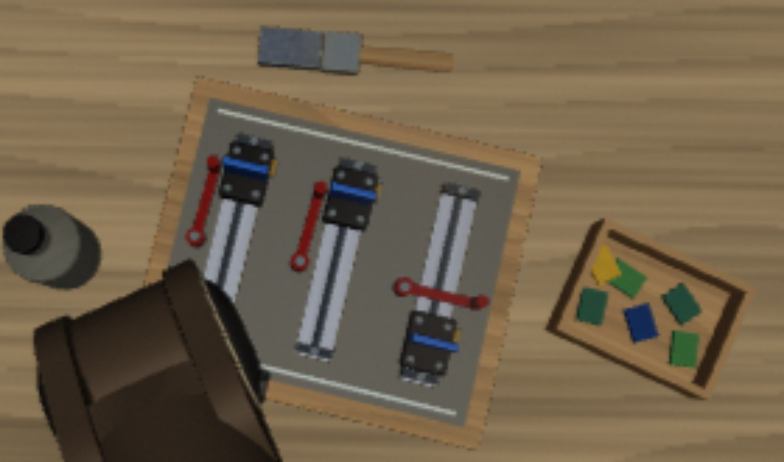

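The picture shows the left and middle carriages at their far stops, plates at (246,168) and (353,192), with bars parked. The right carriage is home at (435,340) with its bar across its rail, and the bystanders haven't moved.

```bash
python3 -c "from plant import ctrl, vision, get_state, job_done;print(job_done())"
```

```text
the job is handed in; nothing more can be done
None
```

Job handed in: the right-hand carriage jammed about 63 mm along (the push briefly reached about 38 N, 45 N with the vertical part, before I eased to a hold of 10–12 N along the rail for over half a second), and it is now back home with its bar fully across; the left and middle carriages are at their far stops with bars parked, and the flask, tray and brush were not touched.

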